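Bring the comb round on the revolving stand and hold it out over the basin

ROBOT

A 6-joint arm with a two-finger parallel gripper is mounted at the origin on the work surface. World frame = base frame: x ahead of the robot, y to its left, z up, the work surface at z = 0. Lengths are in m, angles in degrees, forces in N, time in s.
With the tool pointing down it reaches from about 0.275 to 0.825 m from the base axis. Payload 5.2 kg.
Tool frame: the origin (TCP) lies at the very end of the fingers, on their centre line; the grasp point (between the pads) lies 19 mm behind it (manip.pinch_z is the distance from the TCP to the grasp point, in m); z points along the fingers, y is the direction in which the jaws open and shut (so a half turn about z gives the same grasp; the last joint's range is limited). The gripper opens to 93 mm and grips with 3 to 60 N. Pads are 15 mm wide; open, the fingers measure 128 mm over their backs; the gripper's body (75 mm by 188 mm) begins 65 mm behind the grasp point.
Start: joints at [57.651, 14.817, 87.949, -0, 77.235, -11.62], TCP at [0.195, 0.514, 0.219] pointing down, gripper open.
Joint ranges: [-179.93, 179.93], [-52.35, 119.4], [10.71, 147.94], [-69.91, 249.91], [12.55, 155.21], [-178.61, 178.61]. Speed limits (degrees/s): [147.25, 147.25, 180, 180, 180, 180].

INTERFACE

Orientations are given as [roll, pitch, yaw] about the fixed x, y, z axes, in that order (R = Rz(yaw) Ry(pitch) Rx(roll)).
In Python, from rig import manip gives the robot as it stands.
- The arm moves only by the tool servo_tool, never from a script. Its argument "commands" is a list that holds one entry, the list of rows, each a list of 6 numbers: the shift along the tool's x, y, z each as a share of 0.06 m, from -1 to 1, then the turn, a rotation vector about the tool's x, y, z each as a share of 0.08 rad, from -1 to 1. In form: [[[dx, dy, dz, rx, ry, rz], ...]]. A call has 1 to 10 rows; each row shifts and turns the commanded pose from where the row before left it, along the tool's axes as they then stand; what a row does not reach is not made up. A row lasts 1/8 s, in which the tool goes at most 62.5 mm and 10.7 degrees, less where a joint would pass 70% of its speed; a pose out of reach is approached as far as the arm can. A call with a number of a shift or a turn outside -1 to 1 is refused whole. A call with a gripper value outside its range is refused whole. "gripper" is the closure in counts, from 0 (fully open) to 255 (shut), set as the call begins (left out, the last holds). The fingers move at their own pace and stop on an object; "force" is the grip in N (left out, the last holds). Time passes only in rows, so rows that do not move let the fingers close. It gives the time, the measured TCP pose, the force and the opening at its end, in the units of the state.
- manip.read_state(): the state, without advancing time (a new reading comes with each control period).
- manip.snapshot(name): name is "scene" or "side" or "wrist"; returns a dict with "image" (384x512x3 uint8, blue, green, red), "fx", "fy", "cx", "cy" (pixels), "extrinsics" (4x4, takes a point from camera to world coordinates). Camera axes: x right, y down, z forward; pixel columns grow to the right and rows downward; lengths in m; the calibration is good to about 2 mm. A picture is of the moment at which its call begins. There is no depth.
- manip.hand_in(): hands the job in, once; it reports no verdict.
The state is a dict: "t": time; "q": joint angles; "qd": joint speeds; "tau": joint torques, N m; "tcp_pos": TCP position; "eef_rot": TCP orientation; "contact_force": force on the tool from outside, world axes, zero at the start; "moment": the same for the moment, N m; "finger_gap": finger opening in m.
Only numpy, scipy, OpenCV 4.12 (cv2) and the standard library are available. Lean on these libraries where they do the work, as an engineer would, in place of code of your own. Each camera call takes 0.05 s, during which the arm holds its last target. There are 200 camera calls.

TASK

Turn the blue revolving stand one click anticlockwise (seen from above), so that the wooden comb comes round from beside the grey box to the red dot at the front. Then draw the comb up out of its slot, turn it level with its teeth pointing down, and keep holding it like that, still, well above the rim of the basin with all its teeth over the basin, so that I can pour water over it; you finish while still holding it. Leave the other things in the stand and on the ledge as they are.

Things in the scene. Friction and masses are not known exactly. Their poses are not given: they have to be found in the camera images.
- turret (a joint): Turning part of the revolving stand: blue disc 212 mm across, top 35 mm above the ledge, with five equal places round a steel post. rad, 0 as found, grows anticlockwise seen from above. It clicks into place every 72 degrees (1.257 rad): about 0.08 N m lifts it out of a click; let go, it runs to the nearest click and stays
- stand: Grey fixed foot of the revolving stand, 242 mm across, its rim showing round the blue disc; origin on the turning axis at ledge height. Its -x side is the front, marked by a red dot on the rim, roughly towards the robot
- knob (a point): Centre of the round white knob on the stand's post, on the turning axis, 199 mm above the ledge; 36 mm across, 34 mm high, free all round. Part of the turret: turn it to turn the stand. Its axes turn with the turret, z up
- slot_mouth (a point): Centre of the mouth of the comb's slot, 121 mm above the ledge, 75 mm from the turning axis: a white upright pocket, open on top, inside 50 mm (radially) by 15 mm, floor 38 mm above the ledge. Moves with the turret
- comb: Wooden comb, 197 mm long, 44 wide, 10 thick, about 45 g, standing in its slot, handle up, leaning at most a few degrees. Origin: middle of its toothed end (the bottom). z: to the handle end; x: from the tooth tips (-22 mm) to the back (+22); y: through the thickness. Toothed z 0 to 105; handle z 105 to 197, 22 mm wide (x 0 to 22). In the slot the back faces outwards, the teeth face the post
- comb_handle (a point): Middle of the comb's handle, where to grip it across its 10 mm thickness: x 11 mm, z 150 mm in the comb's frame, 188 mm above the ledge as it stands
- comb_teeth (a point): Middle of the row of tooth tips of the comb: x -22 mm, z 52 mm in the comb's frame
- basin: White enamel wash basin with a blue rim, round, flaring to 340 mm across, 90 mm high, fixed on the ledge
- basin_mouth (a point): Centre of the basin's mouth, at rim height 90 mm above the ledge
- oil_bottle: Small amber glass bottle, 38 mm across, 95 mm tall, loose in a round white cup of the stand (rim 107 mm above the ledge); to be left in the stand. Its origin is under its foot
- brush_red: Red toothbrush, 182 mm long, standing loose in a square tube of the stand (rim 121 mm, brush top about 220 mm above the ledge); to be left there. Origin at its foot
- brush_green: Green toothbrush, same size, in the next tube; to be left there. Origin at its foot
- flap (a joint): Front flap, hinged along its top edge, of the grey plastic box (160 deep x 240 wide x 200 mm high) fixed on the ledge close on the left (+y) of the stand; rad, 0 shut, grows as it opens; it hangs shut
- tumbler: Steel tumbler, 72 mm across, 100 mm tall, loose bystander; origin under its foot
- soap_holder: Green hard soap holder 120 x 85 x 22 mm, loose bystander; origin under its middle
- soap: Orange soap bar 78 x 52 x 24 mm lying in the soap holder; origin under its middle
- mug: Red plastic mug, 100 mm across, 95 mm tall, loose bystander to the right of the basin; origin under its foot
Not all that is in view belongs to the job. What is shaped like the stand but turquoise is not meant.

How it is judged:
By the outcome, as a careful person would: the job done as asked, in the order asked, and still so for the second after the job is handed in, while the arm keeps its last pose, push and grip.
It also fails if it takes over 58 s, if anything falls off the work surface, if the arm or the gripper's body presses on something with over 40 N, if the wrist force passes 120 N, or if a joint passes its speed limit or range.

## Working session

There is one attempt and no reset: what is moved stays moved. The work goes in short steps, Python scripts to look and compute and a tool call to move; the robot and the scene stay as the last step left them, time stands still between calls to the robot, and variables do not carry over. Pictures are saved under pics/ and viewed, about 8 in all and at most 12, crops included, and the job is handed in when it is done.

Besides the shell and the picture viewer there is one more tool, called after "Call:" by a JSON object that holds its "op" and its "data", one argument or row to a line. servo_tool: Moves the arm, as the interface text tells. Its arguments: {"type":"object","properties":{"commands":{"type":"array","items":{"type":"array","items":{"type":"array","items":{"type":"number","minimum":-1,"maximum":1}}}},"gripper":{"type":"number"},"force":{"type":"number"}},"required":["commands"]}

```bash
mkdir -p pics; ls
cat > h.py <<'E'
import numpy as np, cv2
from scipy.spatial.transform import Rotation as R
from rig import manip
def snap(n,f):
    s=manip.snapshot(n); cv2.imwrite('pics/'+f+'.png',s['image']); np.savez('pics/'+f+'.npz',**{k:np.array(v) for k,v in s.items()}); return s
def load(f): return dict(np.load('pics/'+f+'.npz'))
def ray(s,u,v):
    E=s['extrinsics']; d=E[:3,:3]@np.array([(u-s['cx'])/s['fx'],(v-s['cy'])/s['fy'],1.]); return E[:3,3],d
def onz(s,u,v,z):
    o,d=ray(s,u,v); return o+d*(z-o[2])/d[2]
def proj(s,p):
    E=s['extrinsics']; c=E[:3,:3].T@(np.array(p)-E[:3,3]); return [float(s['fx']*c[0]/c[2]+s['cx']),float(s['fy']*c[1]/c[2]+s['cy'])]
E
python3 - <<'E'
from h import *
a=snap('scene','a');b=snap('side','b')
cv2.imwrite('pics/ab.png',np.vstack([a['image'],b['image']])[:, :])
for s in(a,b):print(s['fx'],s['extrinsics'].round(3).tolist())
print(manip.read_state())
E
```

```text
pics
363.13374236553494 [[-0.508, 0.512, -0.692, 1.286], [0.861, 0.309, -0.404, 0.437], [0.007, -0.801, -0.598, 0.837], [0.0, 0.0, 0.0, 1.0]]
473.18542191306926 [[-0.991, -0.093, 0.095, 0.346], [-0.132, 0.743, -0.657, 0.919], [-0.01, -0.663, -0.748, 1.213], [0.0, 0.0, 0.0, 1.0]]
{'t': 0.1, 'q': array([ 5.76511267e+01,  1.48550988e+01,  8.80015617e+01,  4.84630145e-04,
        7.72356358e+01, -1.16194412e+01]), 'qd': array([ 0.05841148, -0.02147235, -0.18623932, -0.06945524,  0.02312438,
       -0.00262578]), 'tau': array([ 3.37290228e-03, -4.38205075e+01, -2.84646392e+01,  7.18380162e-02,
        3.61399411e-02, -2.39785834e-05]), 'tcp_pos': array([0.19439256, 0.51399881, 0.21792344]), 'eef_rot': array([-1.79909690e+02, -1.90522374e-02,  1.59270445e+02]), 'contact_force': array([ 0.10184534, -0.60380777, -0.60240408]), 'moment': array([-0.01827569, -0.02487406, -0.02840728]), 'finger_gap': 0.0929936083379002}
```

View pics/a.png

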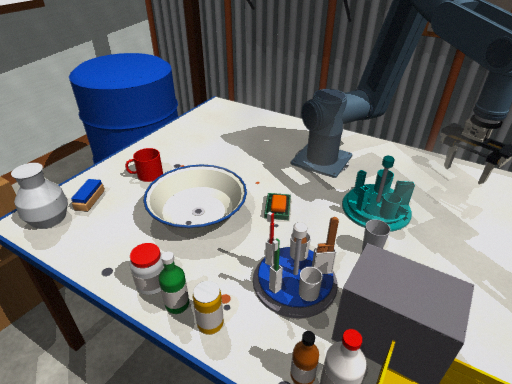

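View pics/b.png

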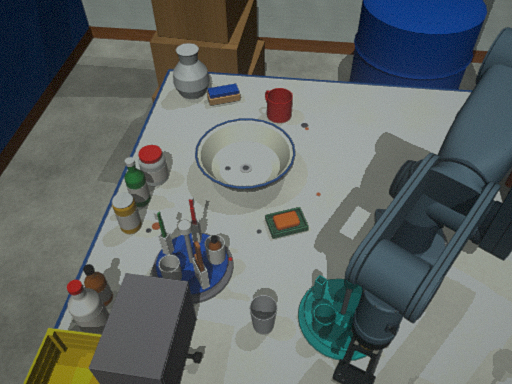

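Run:
```python
from h import *
a=load('a')['image'];b=load('b')['image']
A=cv2.resize(a[205:325,240:350],None,fx=3.6,fy=4,interpolation=2)[:, :396]
A=cv2.resize(a[205:325,240:350],(400,436));B=cv2.resize(b[190:310,140:250],(400,436))
cv2.imwrite('pics/c.png',np.hstack([A,B]))
```

```text
(no output)
```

View pics/c.png

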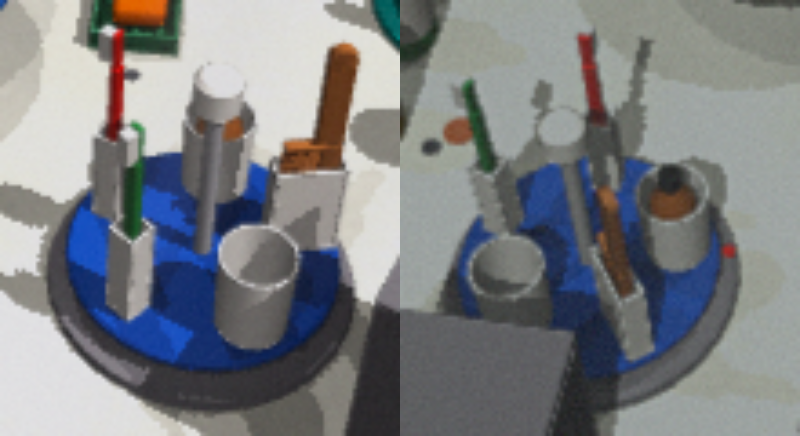

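```bash
cat >> h.py <<'E'
def tri(s,p,t,q):
    (o1,d1),(o2,d2)=ray(s,*p),ray(t,*q)
    k=np.linalg.lstsq(np.c_[d1,-d2],o2-o1,rcond=None)[0]
    x,y=o1+k[0]*d1,o2+k[1]*d2
    return ((x+y)/2).round(4),round(float(np.linalg.norm(x-y)),4)
E
python3 - <<'E'
from h import *
a=load('a');b=load('b')
print('knob',tri(a,(300.2,230.3),b,(184.5,226.6)),onz(a,300.2,230.3,.199),onz(b,184.5,226.6,.199))
print('combtop',tri(a,(334.9,218.5),b,(196.9,243.5)))
print('mouth',tri(a,(325,252.3),b,(199.7,264.3)))
print('dot',onz(b,230.5,259,.02))
for s in(a,b):
    hsv=cv2.cvtColor(s['image'],cv2.COLOR_BGR2HSV)
    m=cv2.inRange(hsv,(100,90,40),(130,255,255))
    x0,y0,x1,y1=(135,155,255,240) if s is a else (185,110,305,200)
    ys,xs=np.nonzero(m[y0:y1,x0:x1])
    P=np.array([onz(s,u+x0,v+y0,.09)[:2] for u,v in zip(xs,ys)]).astype(np.float32)
    A=np.c_[2*P,np.ones(len(P))]
    for _ in range(5):
        c=np.linalg.lstsq(A,(P**2).sum(1),rcond=None)[0]; r=np.sqrt(c[2]+c[0]**2+c[1]**2)
        e=abs(np.hypot(*(P-c[:2]).T)-r); k=e<.012; P=P[k];A=A[k]
    print('basin',c[:2],r,len(P))
E
```

```text
knob (array([0.651 , 0.1879, 0.2003]), 0.0029) [0.65084785 0.18888157 0.199     ] [0.65134485 0.18524021 0.199     ]
combtop (array([0.5983, 0.257 , 0.2306]), 0.0011)
mouth (array([0.6064, 0.2467, 0.1129]), 0.0057)
dot [0.54055775 0.15671188 0.02      ]
basin [ 0.55512427 -0.2360457 ] 0.16732316469060354 513
basin [ 0.5554284  -0.23724146] 0.1675012929059903 442
```

Call:
{"op": "servo_tool", "data": {
  "commands": [
    [[0, 0, -0.9, 0, 0, 1], [0, 0, -0.9, 0, 0, 0], [-0.9, -0.32, 0, 0, 0, 0], [-0.9, -0.32, 0, 0, 0, 0], [-0.9, -0.32, 0, 0, 0, 0], [-0.9, -0.32, 0, 0, 0, 0], [-0.9, -0.32, 0, 0, 0, 0], [-0.9, -0.32, 0, 0, 0, 0], [-0.9, -0.32, 0, 0, 0, 0], [-0.9, -0.32, 0, 0, 0, 0]]
  ],
  "gripper": 90
}}

```text
t: 1.35
tcp_pos: [0.5204, 0.1893, 0.3263]
eef_rot: [-180.0, -0.0, 154.7]
contact_force: [0.0, 0.3, -0.0]
finger_gap: 0.0604
```

Call:
{"op": "servo_tool", "data": {
  "commands": [
    [[0, 0, 0, 0, 0, 1], [0, 0, 0, 0, 0, 1], [0, 0, 0, 0, 0, 1], [0, 0, 0, 0, 0, 1], [0, 0, 0, 0, 0, 1], [0, 0, 0, 0, 0, 1], [0, 0, 0, 0, 0, 1], [0, 0, 0, 0, 0, 1], [0, 0, 0, 0, 0, 1], [0, 0, 0, 0, 0, 1]]
  ]
}}

```text
t: 2.6
tcp_pos: [0.5193, 0.1908, 0.3261]
eef_rot: [-179.9, -0.0, 108.7]
contact_force: [-0.2, 0.6, 0.6]
finger_gap: 0.0606
```

Call:
{"op": "servo_tool", "data": {
  "commands": [
    [[0, 0, 0, 0, 0, 1], [0, 0, 0, 0, 0, 1], [0, 0, 0, 0, 0, 1], [0, 0, 0, 0, 0, 1], [0, 0, 0, 0, 0, 1], [0, 0, 0, 0, 0, 1], [0, 0, 0, 0, 0, 1], [0, 0, 0, 0, 0, 1], [0, 0, 0, 0, 0, 1], [0, 0, 0, 0, 0, 1]]
  ]
}}

```text
t: 3.85
tcp_pos: [0.5193, 0.1908, 0.3261]
eef_rot: [-179.9, 0.0, 62.9]
contact_force: [0.3, 0.5, 0.2]
finger_gap: 0.0603
```

Call:
{"op": "servo_tool", "data": {
  "commands": [
    [[0, 0, 0, 0, 0, 1], [0, 0, 0, 0, 0, 1], [0, 0, 0, 0, 0, 1], [0, 0, 0, 0, 0, 1], [0, 0, 0, 0, 0, 1], [0, 0, 0, 0, 0, 1], [0, 0, 0, 0, 0, 1], [0, 0, 0, 0, 0, 1], [0, 0, 0, 0, 0, 1], [0, 0, 0, 0, 0, 1]]
  ]
}}

```text
t: 5.1
tcp_pos: [0.5192, 0.1908, 0.3261]
eef_rot: [-180.0, 0.1, 17.0]
contact_force: [0.8, -0.1, -0.0]
finger_gap: 0.0602
```

Call:
{"op": "servo_tool", "data": {
  "commands": [
    [[0, 0, 0, 0, 0, 1], [0, 0, 0, 0, 0, 1], [0, 0, 0, 0, 0, 1], [0, 0, 0, 0, 0, 1], [0, 0, 0, 0, 0, 1], [0, 0, 0, 0, 0, 1], [0, 0, 0, 0, 0, 0]]
  ]
}}

```text
t: 5.98
tcp_pos: [0.5193, 0.1908, 0.3262]
eef_rot: [180.0, 0.1, -10.3]
contact_force: [-0.1, 0.4, 0.2]
finger_gap: 0.0599
```

Run:
```python
from h import *
w=snap('wrist','w1');s=manip.read_state();print(s['q'].round(1),s['tcp_pos'],s['eef_rot'])
for p in[(.651,.188,.199),(.651,.188,.216)]:print(proj(w,p))
```

```text
[  8.6  12.4  76.2  -0.   91.4 108.9] [0.51934742 0.19081366 0.32627974] [ 1.79985501e+02  4.19437764e-02 -1.02315235e+01]
[234.12856210150142, 59.27728662233443]
[232.7360380788462, 55.41601380960509]
```

View pics/w1.png

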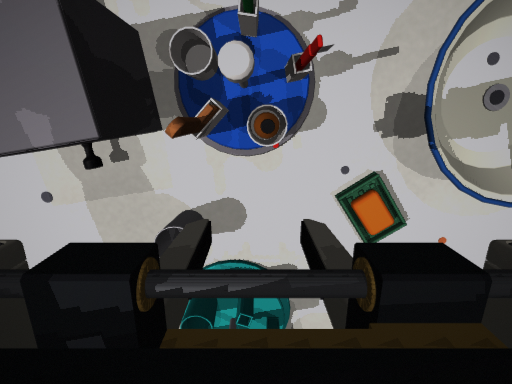

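Run:
```python
from h import *
w=load('w1');k=onz(w,236,60,.216);print('knob',k)
m=onz(w,211,117,.121);d=onz(w,277,146,.02);rt=onz(w,318,40,.22);h=onz(w,174,128,.235)
for n,p in zip('mouth dot redtop handletop'.split(),(m,d,rt,h)):
    v=p-k;print(n,p.round(3),np.hypot(v[0],v[1]).round(3),np.degrees(np.arctan2(v[1],v[0])).round(1)%360)
```

```text
knob [0.64660503 0.18576519 0.216     ]
mouth [0.603 0.235 0.121] 0.066 131.0
dot [0.538 0.148 0.02 ] 0.115 199.0
redtop [0.649 0.109 0.22 ] 0.077 271.6
handletop [0.596 0.254 0.235] 0.085 126.6
```

Call:
{"op": "servo_tool", "data": {
  "commands": [
    [[0, 0, 0, 0, 0, 1], [0, 0, 0, 0, 0, 1], [0, 0, 0, 0, 0, 1], [0, 0, 0, 0, 0, 1], [0, 0, 0, 0, 0, 1], [0, 0, 0, 0, 0, 1], [0, 0, 0, 0, 0, 1], [0, 0, 0, 0, 0, 1], [0, 0, 0, 0, 0, 1], [0, 0, 0, 0, 0, 0.33]]
  ]
}}

```text
t: 7.28
tcp_pos: [0.5194, 0.1908, 0.3265]
eef_rot: [180.0, 0.0, -53.1]
contact_force: [-0.8, -0.1, -0.0]
finger_gap: 0.0603
```

Call:
{"op": "servo_tool", "data": {
  "commands": [
    [[0.45, -0.56, 0, 0, 0, 0], [0.45, -0.56, 0, 0, 0, 0], [0.45, -0.56, 0, 0, 0, 0], [0, 0, 0.5, 0, 0, 0], [0, 0, 0, 0, 0, 0]]
  ]
}}

```text
t: 7.9
tcp_pos: [0.6477, 0.1863, 0.2931]
eef_rot: [179.7, 0.2, -53.0]
contact_force: [0.3, -0.3, -0.3]
finger_gap: 0.0599
```

Run:
```python
from h import *
a=snap('scene','a2');w=snap('side','b2');s=manip.read_state();print(s['q'].round(1),s['tcp_pos'],s['eef_rot'])
A=cv2.resize(a['image'][150:325,220:395],(400,400));B=cv2.resize(w['image'][165:310,120:265],(400,400))
cv2.imwrite('pics/c2.png',np.hstack([A,B]))
```

```text
[  6.6  26.4  60.5   0.   93.2 149.6] [0.64841227 0.18667451 0.29701742] [ 1.79972698e+02  1.78058147e-02 -5.30377360e+01]
```

View pics/c2.png

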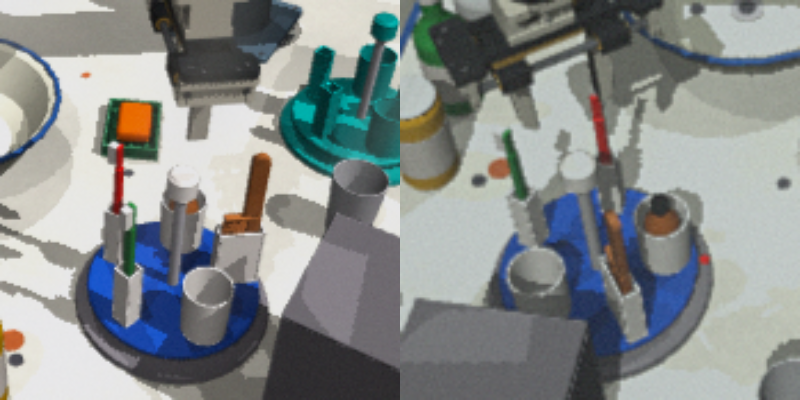

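Call:
{"op": "servo_tool", "data": {
  "commands": [
    [[0, 0, 0.65, 0, 0, 0], [0, 0, 0.65, 0, 0, 0], [0, 0, 0.65, 0, 0, 0], [0, 0, 0, 0, 0, 0]]
  ]
}}

```text
t: 8.5
tcp_pos: [0.6469, 0.1866, 0.1782]
eef_rot: [179.8, 0.1, -53.0]
contact_force: [-0.8, 0.7, -1.1]
finger_gap: 0.0602
```

Call:
{"op": "servo_tool", "data": {
  "commands": [
    [[0, 0, 0, 0, 0, 0], [0, 0, 0, 0, 0, 0], [0, 0, 0, 0, 0, 0], [0, 0, 0, 0, 0, 0]]
  ],
  "gripper": 255,
  "force": 20
}}

```text
t: 9.0
tcp_pos: [0.649, 0.1862, 0.1817]
eef_rot: [-179.9, -0.1, -53.1]
contact_force: [-2.0, -1.3, 5.0]
finger_gap: 0.0353
```

Call:
{"op": "servo_tool", "data": {
  "commands": [
    [[0, 0, 0, 0, 0, -0.8], [0, 0, 0, 0, 0, -0.8], [0, 0, 0, 0, 0, -0.8], [0, 0, 0, 0, 0, -0.8], [0, 0, 0, 0, 0, -0.8], [0, 0, 0, 0, 0, -0.8], [0, 0, 0, 0, 0, -0.8], [0, 0, 0, 0, 0, -0.8], [0, 0, 0, 0, 0, -0.8], [0, 0, 0, 0, 0, -0.8]]
  ]
}}

```text
t: 10.25
tcp_pos: [0.6495, 0.1869, 0.1817]
eef_rot: [-179.9, -0.1, -16.3]
contact_force: [-2.1, 0.8, 4.0]
finger_gap: 0.0349
```

Call:
{"op": "servo_tool", "data": {
  "commands": [
    [[0, 0, 0, 0, 0, -0.8], [0, 0, 0, 0, 0, -0.8], [0, 0, 0, 0, 0, -0.8], [0, 0, 0, 0, 0, -0.8], [0, 0, 0, 0, 0, -0.8], [0, 0, 0, 0, 0, -0.8], [0, 0, 0, 0, 0, -0.8], [0, 0, 0, 0, 0, -0.8], [0, 0, 0, 0, 0, -0.8], [0, 0, 0, 0, 0, -0.5]]
  ]
}}

```text
t: 11.5
tcp_pos: [0.6495, 0.1876, 0.1817]
eef_rot: [-180.0, -0.2, 19.0]
contact_force: [-0.4, 2.3, 3.5]
finger_gap: 0.0355
```

Call:
{"op": "servo_tool", "data": {
  "commands": [
    [[0, 0, 0, 0, 0, 0], [0, 0, 0, 0, 0, 0], [0, 0, 0, 0, 0, 0]]
  ],
  "gripper": 90
}}

```text
t: 11.88
tcp_pos: [0.6487, 0.1864, 0.1794]
eef_rot: [180.0, 0.0, 18.8]
contact_force: [-0.6, 0.6, 0.2]
finger_gap: 0.0582
```

Call:
{"op": "servo_tool", "data": {
  "commands": [
    [[0, 0, -0.7, 0, 0, 0], [0, 0, -0.7, 0, 0, 0], [0, 0, -0.7, 0, 0, 0], [-0.8, 0, -0.4, 0, 0, 0], [-0.9, 0, -0.2, 0, 0, 0], [-0.9, 0, 0, 0, 0, 0], [0, 0, 0, 0, 0, 0]]
  ]
}}

```text
t: 12.75
tcp_pos: [0.4978, 0.1355, 0.3423]
eef_rot: [180.0, 0.0, 18.8]
contact_force: [0.2, -0.4, -0.1]
finger_gap: 0.0604
```

Run:
```python
from h import *
a=snap('scene','a3');w=snap('side','b3');v=snap('wrist','w3');s=manip.read_state();print(s['q'].round(1),s['tcp_pos'],s['eef_rot'])
A=cv2.resize(a['image'][190:320,235:345],(400,473));B=cv2.resize(v['image'][0:200,120:320],(400,473))
cv2.imwrite('pics/c3.png',np.hstack([A,cv2.resize(w['image'][185:315,140:250],(400,473))]))
```

```text
[ 2.9  8.6 78.9  0.  92.5 74. ] [0.50201116 0.13617433 0.34201523] [ 1.79982755e+02 -7.87791564e-02  1.88476027e+01]
```

View pics/c3.png

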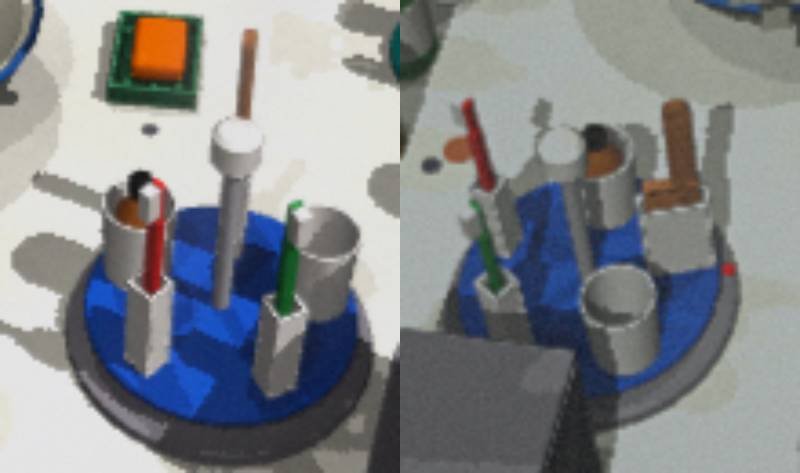

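View pics/w3.png

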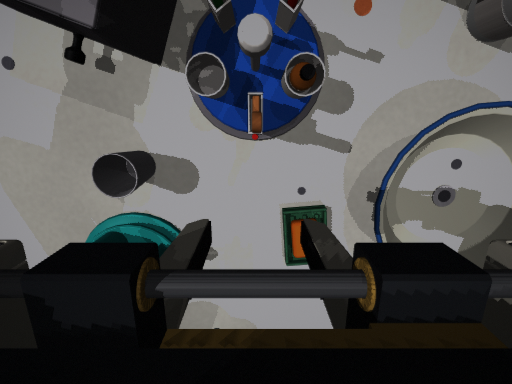

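Run:
```python
from h import *
a=load('a3');b=load('b3');w=load('w3')
print('top a-b',tri(a,(303.8,198.5),b,(216.3,213)))
k=onz(w,255,34,.216);m=onz(w,256,113,.121);d=onz(w,256,137,.02);print('knob',k,'mouth',m,'dot',d)
hsv=cv2.cvtColor(w['image'],cv2.COLOR_BGR2HSV);q=cv2.inRange(hsv,(3,90,40),(20,255,255));q[:90]=0;q[136:]=0;q[:,:235]=0;q[:,275:]=0
ys,xs=np.nonzero(q)
for v in range(ys.min(),ys.max()+1,4): x=xs[ys==v]; print(v,x.min() if len(x) else 0,x.max() if len(x) else 0,onz(w,x.mean(),v,.235).round(4) if len(x) else '')
```

```text
top a-b (array([0.5678, 0.1567, 0.2333]), 0.0021)
knob [0.64565832 0.18525285 0.216     ] mouth [0.57789944 0.16081146 0.121     ] dot [0.54076815 0.14783989 0.02      ]
95 254 258 [0.5914 0.1657 0.235 ]
99 252 259 [0.5878 0.165  0.235 ]
103 252 259 [0.5843 0.1638 0.235 ]
107 252 259 [0.5808 0.1626 0.235 ]
111 252 259 [0.5773 0.1614 0.235 ]
115 252 261 [0.574  0.1593 0.235 ]
119 252 261 [0.5704 0.1581 0.235 ]
123 252 261 [0.5668 0.1568 0.235 ]
127 252 261 [0.5632 0.1556 0.235 ]
131 252 260 [0.5594 0.1548 0.235 ]
```

Call:
{"op": "servo_tool", "data": {
  "commands": [
    [[0, 0, 0, 0, 0.98, 0], [0, 0, 0, 0, 0.98, 0], [0, 0, 0, 0, 0.98, 0], [0, 0, 0, 0, 0.98, 0], [0, 0, 0, 0, 0.98, 0], [0, 0, 0, 0, 0.98, 0], [0, 0, 0, 0, 0.98, 0], [0, 0, 0, 0, 0.98, 0], [0, 0, 0, 0, 0.98, 0], [0, 0, 0, 0, 0.98, 0]]
  ]
}}

```text
t: 14.15
tcp_pos: [0.5025, 0.1359, 0.3421]
eef_rot: [180.0, -45.1, 18.9]
contact_force: [1.1, 0.3, -0.0]
finger_gap: 0.06
```

Call:
{"op": "servo_tool", "data": {
  "commands": [
    [[-0.47, 0, 0.47, 0, 0, 0], [-0.47, 0, 0.47, 0, 0, 0], [0, 0, 0, 0, 0, 0]]
  ]
}}

```text
t: 14.52
tcp_pos: [0.5002, 0.1364, 0.2586]
eef_rot: [-179.7, -44.6, 18.6]
contact_force: [-0.3, 0.1, -0.0]
finger_gap: 0.0604
```

```bash
cat >> h.py <<'E'
def to(t):
    s=manip.read_state(); Rt=R.from_euler('xyz',s['eef_rot'],degrees=True).as_matrix()
    print(s['q'].round(1),s['tcp_pos'].round(4),s['eef_rot'].round(1),'tool delta/0.06:',(Rt.T@(np.array(t)-s['tcp_pos'])/.06).round(3)); return s,Rt
E
python3 - <<'E'
from h import *
s=manip.read_state();zt=R.from_euler('xyz',s['eef_rot'],degrees=True).as_matrix()[:,2]
to(np.array([.567,.157,.190])+.019*zt)
w=snap('wrist','w4')
E
```

```text
[-13.5 -14.3 127.   41.4  35.   30. ] [0.5002 0.1364 0.2586] [-179.7  -44.6   18.6] tool delta/0.06: [0.028 0.041 1.949]
```

View pics/w4.png

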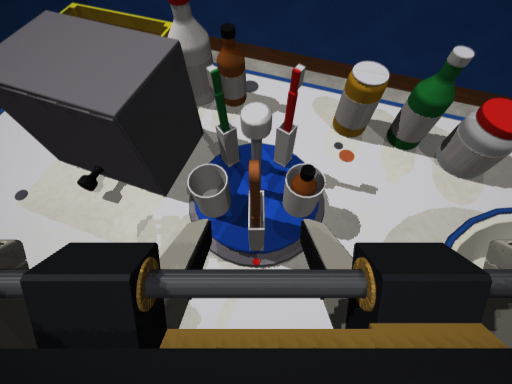

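Call:
{"op": "servo_tool", "data": {
  "commands": [
    [[0, 0, 0.5, 0, 0, 0], [0, 0, 0.5, 0, 0, 0], [0, 0, 0.5, 0, 0, 0], [0, 0, 0.45, 0, 0, 0], [0, 0, 0, 0, 0, 0]]
  ]
}}

```text
t: 15.2
tcp_pos: [0.5815, 0.1635, 0.1798]
eef_rot: [-179.9, -45.0, 18.9]
contact_force: [-0.0, -0.0, -0.7]
finger_gap: 0.0597
```

Call:
{"op": "servo_tool", "data": {
  "commands": [
    [[0, 0, 0, 0, 0, 0], [0, 0, 0, 0, 0, 0], [0, 0, 0, 0, 0, 0], [0, 0, 0, 0, 0, 0], [0, 0, 0, 0, 0, 0], [0, 0, 0, 0, 0, 0]]
  ],
  "gripper": 255,
  "force": 25
}}

```text
t: 15.95
tcp_pos: [0.5792, 0.1628, 0.1792]
eef_rot: [180.0, -44.9, 18.9]
contact_force: [-1.2, 0.2, 0.9]
finger_gap: 0.0099
```

Call:
{"op": "servo_tool", "data": {
  "commands": [
    [[0.2, 0, -0.2, 0, 0, 0], [0.3, 0, -0.3, 0, 0, 0], [0.35, 0, -0.35, 0, 0, 0], [0.35, 0, -0.35, 0, 0, 0], [0.35, 0, -0.35, 0, 0, 0], [0.35, 0, -0.35, 0, 0, 0], [0, 0, 0, 0, 0, 0]]
  ]
}}

```text
t: 16.82
tcp_pos: [0.5804, 0.1628, 0.3432]
eef_rot: [179.8, -45.2, 19.0]
contact_force: [0.2, 0.6, -0.1]
finger_gap: 0.0095
```

Run:
```python
from h import *
s,Rt=to([.5,.1,.36]); print(s['contact_force'],s['finger_gap'])
a=snap('scene','a5');b=snap('side','b5')
A=cv2.resize(a['image'][130:310,230:380],(400,480));B=cv2.resize(b['image'][130:310,130:280],(400,480))
cv2.imwrite('pics/c5.png',np.hstack([A,B]))
# target orientation: comb axes in tool frame now
zc=np.array([0,0,1.]);xc=-np.array([np.cos(np.radians(18.9)),np.sin(np.radians(18.9)),0]);C=np.c_[xc,np.cross(zc,xc),zc]
for psi in (20,45,67):
    e=np.array([np.cos(np.radians(psi)),np.sin(np.radians(psi)),0]);x=np.array([0,0,1.]);D=np.c_[x,np.cross(e,x),e]
    Rf=D@C.T@Rt; rv=R.from_matrix(Rt.T@Rf).as_rotvec()
    teeth=np.array([.555,-.237,.22]);h=teeth+D@np.array([.033,0,.098]);print(psi,h.round(3),'tcp',(h+.019*Rf[:,2]).round(3),R.from_matrix(Rf).as_euler('xyz',degrees=True).round(1),(rv/.08).round(2))
```

```text
[ -5.5  -8.5 110.6  27.8  38.7  49.8] [0.5804 0.1628 0.3432] [179.8 -45.2  19. ] tool delta/0.06: [-0.935  0.558 -1.337]
[ 0.19963132  0.6184988  -0.07278278] 0.009541063309882754
20 [ 0.647 -0.203  0.253] tcp [ 0.635 -0.208  0.24 ] [180.   44.8  20.1] [  0.03 -19.63  -0.3 ]
45 [ 0.624 -0.168  0.253] tcp [ 0.615 -0.177  0.24 ] [180.   44.8  45.1] [  0.05 -19.25  -6.35]
67 [ 0.593 -0.147  0.253] tcp [ 0.588 -0.159  0.24 ] [180.   44.8  67.1] [  0.06 -18.35 -11.63]
```

View pics/c5.png

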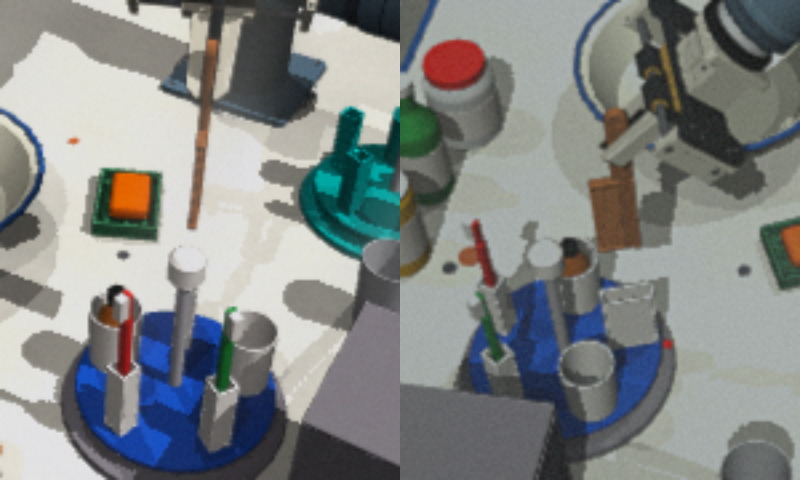

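Call:
{"op": "servo_tool", "data": {
  "commands": [
    [[-0.2, 0.81, -0.29, 0, 0, 0], [-0.2, 0.81, -0.29, 0, 0, 0], [-0.2, 0.81, -0.29, 0, 0, 0], [-0.2, 0.81, -0.29, 0, 0, 0], [-0.2, 0.81, -0.29, 0, 0, 0], [0, 0, 0, 0, 0, 0]]
  ]
}}

```text
t: 17.68
tcp_pos: [0.5595, -0.1051, 0.3573]
eef_rot: [-179.8, -44.8, 18.3]
contact_force: [0.4, 0.1, -0.6]
finger_gap: 0.0098
```

Call:
{"op": "servo_tool", "data": {
  "commands": [
    [[0, 0, 0, 0, -0.92, -0.58], [0, 0, 0, 0, -0.92, -0.58], [0, 0, 0, 0, -0.92, -0.58], [0, 0, 0, 0, -0.92, -0.58], [0, 0, 0, 0, -0.92, -0.58], [0, 0, 0, 0, -0.92, -0.58], [0, 0, 0, 0, -0.92, -0.58], [0, 0, 0, 0, -0.92, -0.58], [0, 0, 0, 0, -0.92, -0.58], [0, 0, 0, 0, -0.92, -0.58]]
  ]
}}

```text
t: 18.92
tcp_pos: [0.5593, -0.0988, 0.3577]
eef_rot: [170.1, 0.3, 43.1]
contact_force: [-0.0, -0.4, -0.9]
finger_gap: 0.0102
```

Call:
{"op": "servo_tool", "data": {
  "commands": [
    [[0, 0, 0, 0, -0.92, -0.58], [0, 0, 0, 0, -0.92, -0.58], [0, 0, 0, 0, -0.92, -0.58], [0, 0, 0, 0, -0.92, -0.58], [0, 0, 0, 0, -0.92, -0.58], [0, 0, 0, 0, -0.92, -0.58], [0, 0, 0, 0, -0.92, -0.58], [0, 0, 0, 0, -0.92, -0.58], [0, 0, 0, 0, -0.92, -0.58], [0, 0, 0, 0, -0.92, -0.58]]
  ]
}}

```text
t: 20.18
tcp_pos: [0.5596, -0.099, 0.3576]
eef_rot: [-179.5, 45.3, 67.6]
contact_force: [-0.4, -0.1, -0.4]
finger_gap: 0.0097
```

Run:
```python
from h import *
to([.588,-.159,.24]);b=snap('side','b6');snap('scene','a6')
```

```text
[  2.6  27.3  65.5 -41.8 105.9  20.2] [ 0.5596 -0.099   0.3576] [-179.5   45.3   67.6] tool delta/0.06: [0.871 0.837 1.899]
```

Call:
{"op": "servo_tool", "data": {
  "commands": [
    [[0.22, 0.21, 0.47, 0, 0, 0], [0.22, 0.21, 0.47, 0, 0, 0], [0.22, 0.21, 0.47, 0, 0, 0], [0.22, 0.21, 0.47, 0, 0, 0], [0, 0, 0, 0, 0, 0], [0, 0, 0, 0, 0, 0]]
  ]
}}

```text
t: 21.02
tcp_pos: [0.5892, -0.1591, 0.2434]
eef_rot: [-179.9, 45.1, 67.0]
contact_force: [0.2, 0.2, -0.2]
finger_gap: 0.0101
```

Run:
```python
from h import *
s,Rt=to([.588,-.159,.24]);a=snap('scene','a7');b=snap('side','b7')
A=cv2.resize(a['image'][100:250,110:285],(466,400));B=cv2.resize(b['image'][90:235,170:310],(386,400))[:,:330]
cv2.imwrite('pics/c7.png',np.hstack([A,B]))
```

```text
[ -2.6  33.   72.  -41.7  93.3  24.9] [ 0.5892 -0.1591  0.2434] [-179.9   45.1   67. ] tool delta/0.06: [ 0.036 -0.019  0.044]
```

View pics/c7.png

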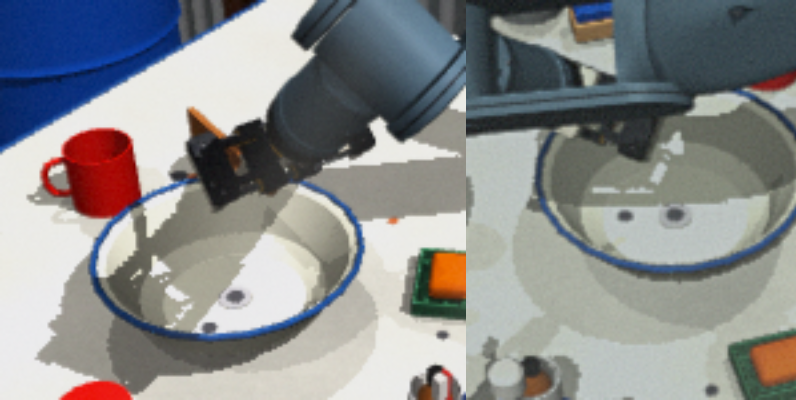

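Run:
```python
from h import *
s=manip.read_state();Rt=R.from_euler('xyz',s['eef_rot'],degrees=True).as_matrix()
h=s['tcp_pos']-.019*Rt[:,2];c=np.cos(np.radians(45));e=np.array([np.cos(np.radians(67)),np.sin(np.radians(67)),0]);up=np.array([0,0,1.])
a=load('a7');w=snap('wrist','w7')
for x,z in[(.022,0),(-.022,0),(.022,.105),(-.022,.105),(.022,.197),(0,.197)]:
    p=h+e*(z-.15)+up*(x-.011);print(x,z,p.round(3),np.round(proj(a,p)),np.round(proj(w,p)))
A=cv2.resize(a['image'][125:185,165:225],(400,400),interpolation=cv2.INTER_CUBIC)
W=cv2.resize(w['image'],(400,300));W=cv2.copyMakeBorder(W,0,100,0,0,0)
cv2.imwrite('pics/c8.png',np.hstack([A,W]))
```

```text
0.022 0 [ 0.536 -0.285  0.269] [182. 139.] [256. 300.]
-0.022 0 [ 0.536 -0.285  0.225] [183. 151.] [256. 259.]
0.022 0.105 [ 0.577 -0.188  0.269] [198. 154.] [256. 280.]
-0.022 0.105 [ 0.577 -0.188  0.225] [199. 166.] [256. 224.]
0.022 0.197 [ 0.613 -0.103  0.269] [214. 167.] [256. 237.]
0 0.197 [ 0.613 -0.103  0.247] [214. 174.] [256. 192.]
```

View pics/c8.png

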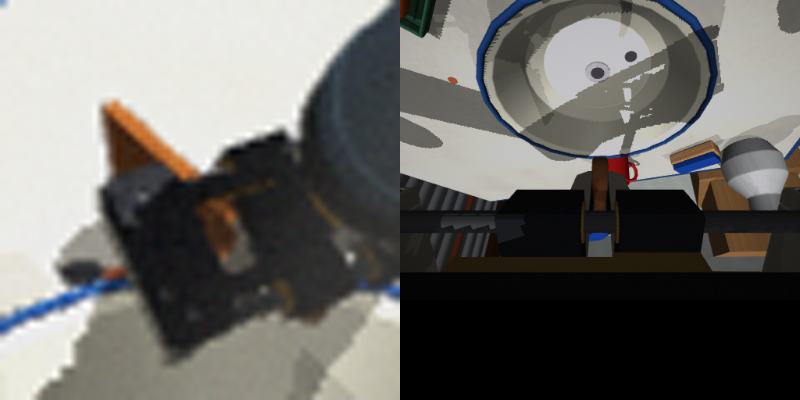

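Run:
```python
from h import *
s=manip.read_state();Rt=R.from_euler('xyz',s['eef_rot'],degrees=True).as_matrix()
h=s['tcp_pos']-.019*Rt[:,2];e=np.array([np.cos(np.radians(67)),np.sin(np.radians(67)),0]);up=np.array([0,0,1.]);n=np.cross(e,up)
ims=[snap('scene','r%d'%i) for i in range(4)];a=ims[0];im=np.mean([i['image'] for i in ims],0)
# upper edge per column: strongest drop of blue going down
sat=im.max(2)-im[:,:,0]
U=[];V=[]
for u in range(183,193):
    col=sat[125:168,u]; t=np.nonzero(col>45)[0][0]; f=t-1+(45-col[t-1])/(col[t]-col[t-1]); U.append(u);V.append(125+f)
p=np.polyfit(U,V,1);print('meas slope',p, np.round(V,1))
for d in(-4,-2,0,2,4):
  for y in(-.005,.005):
    r=R.from_rotvec(-n*np.radians(d)).as_matrix()  # try lean
    q=[h+r@(e*(z-.15)+up*.011+n*y) for z in(0,.06)]
    P=[proj(a,k) for k in q];print(d,y,'dz_toothend %.4f'%(q[0][2]-h[2]-.011),np.round(P[0],1),'slope %.3f'%((P[1][1]-P[0][1])/(P[1][0]-P[0][0])), 'v@188 %.1f'%np.interp(188,[P[0][0],P[1][0]],[P[0][1],P[1][1]]))
```

```text
meas slope [  0.87375413 -19.71798515] [140.3 141.1 142.  142.7 143.5 144.5 145.4 146.3 147.3 148.1]
-4 -0.005 dz_toothend -0.0105 [183.5 141.9] slope 0.756 v@188 145.3
-4 0.005 dz_toothend -0.0105 [180.7 142.8] slope 0.769 v@188 148.4
-2 -0.005 dz_toothend -0.0052 [183.3 140.5] slope 0.812 v@188 144.2
-2 0.005 dz_toothend -0.0052 [180.5 141.4] slope 0.825 v@188 147.6
0 -0.005 dz_toothend 0.0000 [183.2 139. ] slope 0.866 v@188 143.2
0 0.005 dz_toothend 0.0000 [180.3 139.9] slope 0.879 v@188 146.7
2 -0.005 dz_toothend 0.0052 [183.1 137.6] slope 0.920 v@188 142.2
2 0.005 dz_toothend 0.0052 [180.2 138.5] slope 0.933 v@188 145.8
4 -0.005 dz_toothend 0.0104 [183.  136.3] slope 0.973 v@188 141.2
4 0.005 dz_toothend 0.0104 [180.1 137.2] slope 0.987 v@188 145.0
```

Run:
```python
from h import *
s=manip.read_state();print(s['t'],s['qd'].round(2),s['finger_gap'],s['contact_force']);print(manip.hand_in())
```

```text
21.375 [-0.36  0.3   0.33 -0.01 -0.04  0.1 ] 0.009853678761351032 [-0.16858734 -0.31276616 -0.77815337]
the job is handed in; nothing more can be done
None
```

I turned the stand one click anticlockwise by its knob, which brought the comb to the red dot. I then drew the comb up out of its slot and turned it level with the teeth down. It is now held still over the middle of the basin, and I handed the job in at 21.4 s of the 58 s.

**Last checks**
- **Grip:** the fingers are 9.9 mm apart on the 10 mm handle, with almost no outside force and the joints essentially still.
- **Level:** the back edge of the comb is within about 0.5° of level in the scene picture. The edge showed about 1.3 px lower than I predicted, roughly 4 mm.
- **Height and position:** the tooth tips are about 0.22 m up, some 13 cm above the rim. By calculation the row of teeth is centred within a few millimetres of the basin's centre.
- **Not seen directly:** in the last pictures the arm and gripper hide most of the comb, so the position of the teeth rests on the arm's pose and the comb's visible far end.
- **Other things:** just after the comb came out, the bottle and both toothbrushes were standing in their places. I saw nothing disturbed on the ledge, but I did not check the stand again after that.

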